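# Snap the cover onto the soap saver

## Task

Close the orange soap saver so that rain from the window cannot reach the soap: hook the blue front lip of its white cover into the slot under the orange hood, then pivot the cover down until its back edge snaps under the black catch and it lies flat and square, and let go. Leave the vial, the jar and the cuticle pusher where they are.

Things in the scene. Friction and masses are not known exactly. Their poses are not given: they have to be found in the camera images.
- saver: Orange plastic soap saver fixed to the ledge by suction cups: open basin 164 long (x) x 90 wide (y) mm, soap lying low inside. Origin: centre of its underside on the ledge; x points from the hood end (-x, nearer the robot) to the black catch end (+x), z up. The cover rests on its flat rim, z = 45 mm. A fixed stop at x = 67, up to z = 50, stands behind the cover's back edge.
- slot (a point): Middle of the slot's mouth under the orange hood, (-70, 0, 49) mm in the saver's frame. The slot opens to +x; its end wall is at x = -81; 68 wide (y -34 to 34); floor level with the rim, z = 45; roof sloping from z = 59 at the mouth down to z = 52 at the end wall. Hood top z = 62.
- seat (a point): Where the cover's origin lies when closed: (0, 0, 45) mm in the saver's frame, the cover's axes then parallel to the saver's. Play when closed: 2 mm either way in x, 4 mm in y.
- catch (a joint): Black spring catch, 40 mm wide, at the saver's +x end: 0 m at rest, up to 0.009 pushed back to +x; springs back (1.5 N at rest, plus 500 N/m). Nose tip at rest: x = 60, z = 54.5 mm in the saver's frame; a ramp rises from it to x = 68, z = 68. A hooked cover laid on it rests about 6 degrees back-high; some 4 to 15 N down on its top between ridge and catch snaps it in.
- cover: Loose white plastic cover, about 85 g, lying right side up. Plate 130 (x) x 90 (y) x 5 (z) mm. Origin: centre of the plate's underside; z up out of the top; -x is the front, with the blue lip: a tongue 60 wide (y), 4 thick, level with the underside, from x = -65 to x = -79.
- ridge (a point): Middle of the top of the blue grip ridge across the cover's top: (0, 0, 33) mm in the cover's frame. The ridge is 14 mm thick (x -7 to 7), 60 mm long (y -30 to 30), rising from z = 5 to z = 33; pinch it from above, fingers closing along the cover's x.
- lip (a point): Middle of the blue lip's front end: (-79, 0, 2) mm in the cover's frame.
- back_edge (a point): Middle of the top of the cover's back edge: (65, 0, 5) mm in the cover's frame. Seated it is at about z = 50 mm in the saver's frame.
- vial: Closed amber glass vial, 34 mm diameter, 80 mm tall, standing; origin at the centre of its underside. Bystander.
- jar: Green twist-cap jar, white cap, 64 mm diameter, 55 mm tall, standing; origin at the centre of its underside. Bystander.
- pusher: Stainless steel cuticle pusher, 129 mm long (along its y), 12 mm wide, 6 mm thick, lying flat; origin at its middle on the ledge. Bystander.
There are look-alikes about, which are no part of the job. Of the things that look like the cover, take the one that is farthest to the robot's right at the start. Of the things that look like the saver, take the one that is farthest to the robot's left at the start.

How it is judged:
By the outcome, as a careful person would: the job done as asked, in the order asked, and still so for the second after the job is handed in, with the robot touching nothing.
It also fails if it takes over 45 s, if anything falls off the work surface, if the arm or the gripper's body presses on something with over 40 N, if the wrist force passes 120 N, or if a joint passes its speed limit or range.

## Robot

A 6-joint arm with a two-finger parallel gripper is mounted at the origin on the work surface. World frame = base frame: x ahead of the robot, y to its left, z up, the work surface at z = 0. Lengths are in mm, angles in rad, forces in N, time in s.
With the tool pointing down it reaches from about 325 to 875 mm from the base axis. Payload 4.4 kg.
Tool frame: the origin (TCP) lies on the centre line of the jaws, within the pads' length; the fingertips stand ahead of it and the grasp point (between the pads) lies 6 mm ahead of it (ctrl.tcp_to_tips is the z of the fingertips in the tool frame, in mm); z points along the fingers, y is the direction in which the jaws open and shut (so a half turn about z gives the same grasp; the last joint's range is limited). The gripper opens to 85 mm and grips with 20 to 120 N. Pads are 22 mm wide; open, the fingers measure 114 mm over their backs; the gripper's body (76 mm by 85 mm) begins 54 mm behind the grasp point. The pads swing forward as they close: fully open they stand 13 mm farther back than shut.
Start: joints at [-1.494, 0.207, 1.542, -0, 1.393, -0.15], TCP at [129.282, -560.28, 256.282] pointing down, gripper open.
Joint ranges: [-2.73, 2.73], [-0.86, 2.22], [0.23, 2.46], [-1.11, 4.25], [0.08, 2.63], [-2.82, 2.82]. Speed limits (rad/s): [2.79, 2.79, 3.14, 3.14, 3.14, 3.14].

## Interface

Orientations are given as a 3x3 rotation matrix whose columns are the frame's x, y, z axes.
In Python, from plant import ctrl, sensors, optics gives the robot as it stands. Calls block until the motion is done:
- ctrl.move_ptp(position, orientation): joint-space move of the TCP to a pose.
- ctrl.move_l(position, rot=None, vel=150, threshold=None): straight line of the TCP; rot=None keeps the orientation; vel is the mean speed in mm/s. With threshold (N) it stops when the force on the tool has changed by that much, and returns True; else False.
- ctrl.set_joints(angles): joint-space move.
- ctrl.gripper_to(opening, force=None): finger opening in mm; force is the grip in N (None keeps the last); returns when the fingers have stopped.
- ctrl.hold(seconds).
- ctrl.solve_ik(position, orientation): joint angles nearest the present ones, or None.
- sensors.read_state(): the state.
- optics.grab_frame(name): name is "scene" or "top" or "wrist"; returns (picture, depth): 400x640x3 uint8, red, green, blue; 400x640 float32, mm along the optical axis (not along the pixel's ray), 0 where there is no reading.
- optics.camera_params(name): a dict with "mtx" (3x3 intrinsics, pixels), "k1" (the pictures are not rectified: a ray, as slopes to the right and down, at radius r is drawn at 1 + k1 r^2 times it, then the intrinsics apply), "R" (3x3) and "t" (3): a world point X has camera coordinates R X + t; the wrist camera has in their place "T_tool_cam" (4x4, takes a point from camera to tool coordinates, whose origin is the TCP and whose axes are the flange's). Camera axes: x right, y down, z forward; pixel columns grow to the right and rows downward; lengths in mm; the calibration is good to about 2 mm. A picture is of the moment at which its call begins: read the wrist's pose just before it. camera_params takes no time and is no camera call.
A pose or a line that the arm cannot do raises ctrl.MotionError and nothing moves.
- ctrl.finish_job(): hands the job in, once; it reports no verdict.
The state is a dict: "t": time; "q": joint angles; "qvel": joint speeds; "tau": joint torques, N m; "eef_pos": TCP position; "eef_rot": TCP orientation; "force": force on the tool from outside, world axes, zero at the start; "wrist_torque": the same for the moment, N m; "grip_width": finger opening in mm.
Only numpy, scipy, OpenCV 4.12 (cv2) and the standard library are available. Lean on these libraries where they do the work, as an engineer would, in place of code of your own. Each camera call takes 0.05 s, during which the arm holds its last target. There are 200 camera calls.

## Working session

There is one attempt and no reset: what is moved stays moved. The work goes in short steps, each a Python script; the robot and the scene stay as the last script left them, time stands still between calls to the robot, and variables do not carry over. Pictures are saved under pics/ and viewed, about 8 in all and at most 12, crops included, and the job is handed in when it is done.

```bash
ls; mkdir -p pics; cat > h.py <<'E'
import numpy as np, cv2
from plant import ctrl, sensors, optics
def pose(name):
    p=optics.camera_params(name)
    if "R" in p: return p,np.array(p["R"]),np.array(p["t"])
    s=sensors.read_state(); T=np.eye(4); T[:3,:3]=s["eef_rot"]; T[:3,3]=s["eef_pos"]
    M=np.linalg.inv(T@np.array(p["T_tool_cam"])); return p,M[:3,:3],M[:3,3]
def dist(p): return np.array([p["k1"],0,0,0,0.])
def slopes(p,uv):
    return cv2.undistortPoints(np.float64(uv).reshape(-1,1,2),np.array(p["mtx"]),dist(p)).reshape(-1,2)
def on_plane(P,uv,z):
    p,R,t=P; s=slopes(p,uv); d=np.c_[s,np.ones(len(s))]@R; c=-R.T@t
    return c+d*((z-c[2])/d[:,2])[:,None]
def cloud(P,depth):
    v,u=np.mgrid[:400,:640]; s=slopes(P[0],np.c_[u.ravel(),v.ravel()]); z=depth.ravel()[:,None]
    return ((np.c_[s*z,z]-P[2])@P[1]).reshape(400,640,3)
def proj(P,X):
    return cv2.projectPoints(np.float64(X).reshape(-1,1,3),cv2.Rodrigues(P[1])[0],P[2],np.array(P[0]["mtx"]),dist(P[0]))[0].reshape(-1,2)
def save(n,im): cv2.imwrite("pics/"+n+".png",cv2.cvtColor(im,cv2.COLOR_RGB2BGR))
E
python3 - <<'E'
from h import *
ims=[]
for n in("top","scene"):
    P=pose(n); im,d=optics.grab_frame(n); np.savez("pics/"+n,im=im,d=d); save(n,im)
    print(n,-P[1].T@P[2],P[1][2],P[0]["mtx"],P[0]["k1"],(d==0).mean())
s=sensors.read_state();print(s["t"],s["eef_rot"],s["grip_width"],ctrl.tcp_to_tips)
print(optics.camera_params("wrist"))
E
```

```text
pics
top [ 445.69632417  -18.97859759 1308.87106022] [ 0.11260937 -0.01803995 -0.99347556] [[485.44061553   0.         316.92906822]
 [  0.         485.44061553 202.5523561 ]
 [  0.           0.           1.        ]] 0.030196583066717773 0.0040390625
scene [1187.37060426  563.21144545  765.49508665] [-0.54647326 -0.54024963 -0.63991977] [[507.81349286   0.         319.54967531]
 [  0.         507.81349286 199.6835993 ]
 [  0.           0.           1.        ]] -0.020699639521546898 0.00866796875
0.1 [[ 9.74389807e-01  2.24865487e-01 -1.31329230e-04]
 [ 2.24865267e-01 -9.74387630e-01  2.08776628e-03]
 [ 3.41501006e-04 -2.06382957e-03 -9.99997812e-01]] 85.48089587841723 25.0
{'mtx': array([[327.87397249,   0.        , 321.49046432],
       [  0.        , 327.87397249, 197.66807608],
       [  0.        ,   0.        ,   1.        ]]), 'k1': -0.0640952570027753, 'T_tool_cam': array([[ 6.27171216e-04, -9.54171893e-01, -2.99258426e-01,
         7.71408162e+01],
       [ 9.99999464e-01,  3.52021501e-04,  9.73345552e-04,
         2.56707493e-01],
       [-8.23393567e-04, -2.99258876e-01,  9.54171602e-01,
        -1.16527382e+02],
       [ 0.00000000e+00,  0.00000000e+00,  0.00000000e+00,
         1.00000000e+00]])}
```

View pics/top.png

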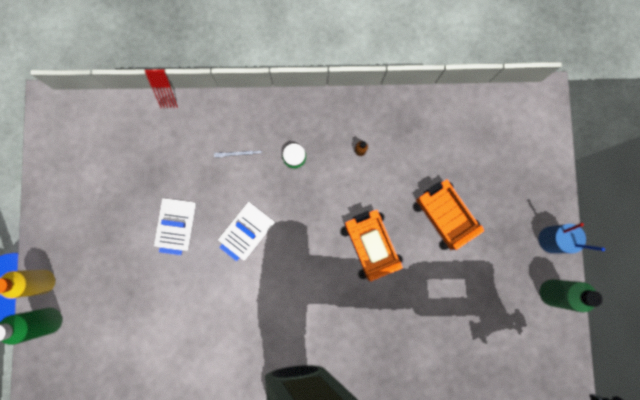

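View pics/scene.png

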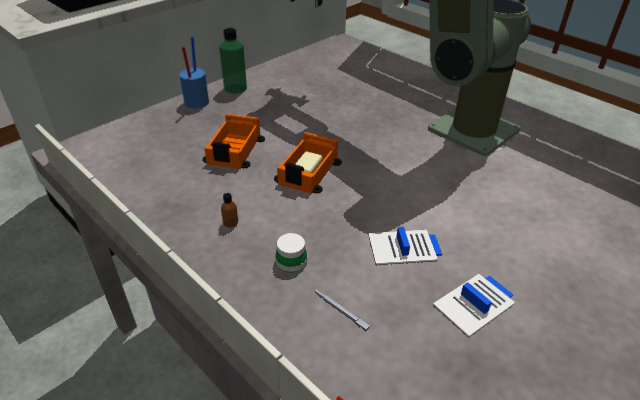

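Top view: covers are at (175,228) and (245,230), savers at (372,245) with soap and (448,213). The scene view agrees. I'll check the left/right sense by calibration and measure coarse poses.

```bash
cat >> h.py <<'E'
def rect(P,mask,z,minA=50):
    "min-area rectangles (centre, sides, long-axis angle) of the mask's blobs on the plane z"
    out=[]
    for c in cv2.findContours(mask.astype(np.uint8),cv2.RETR_EXTERNAL,cv2.CHAIN_APPROX_NONE)[0]:
        if cv2.contourArea(c)<minA: continue
        w=on_plane(P,c.reshape(-1,2),z)[:,:2]; r=cv2.minAreaRect(w.astype(np.float32))
        b=cv2.boxPoints(r); e=[b[1]-b[0],b[2]-b[1]]; L=max(e,key=np.linalg.norm)
        out.append((np.round(r[0],1),np.round(sorted(r[1]),1),round(np.degrees(np.arctan2(L[1],L[0]))%180,2),c.reshape(-1,2).mean(0).round()))
    return out
def masks(im):
    h,s,v=cv2.split(cv2.cvtColor(im,cv2.COLOR_RGB2HSV)); 
    return dict(blue=(h>108)&(h<128)&(s>150)&(v>60),orange=(h>4)&(h<16)&(s>180)&(v>80),white=(s<40)&(v>200),black=(v<45))
E
python3 - <<'E'
from h import *
P=pose("top"); f=np.load("pics/top.npz"); m=masks(f["im"])
for n,z in(("white",5),("blue",33),("orange",45)):
    print(n)
    for r in rect(P,m[n],z,40): print(*r)
C=cloud(P,f["d"])
for u,v in((245,230),(372,245),(372,215),(448,213),(244,229),(294,154),(361,147)): print(u,v,C[v,u].round(1))
E
```

```text
white
[275.8 772. ] [ 9.9 32.8] 3.37 [  2. 333.]
[ 473.5 -193.4] [43.4 71.9] 21.22 [374. 246.]
[521.  148.5] [ 94.4 132.8] 140.68 [246. 231.]
[543.6 339.3] [ 92.4 130.9] 170.98 [174. 224.]
[728.3  18.3] [55.6 57.3] 88.88 [294. 154.]
[967.7 497.4] [  8.6 138.1] 89.43 [118.  71.]
[967.7 651.9] [ 11.3 155. ] 89.54 [60. 72.]
[968.5 306.8] [  8.6 118. ] 89.3 [187.  71.]
[967.1   1.4] [  8.7 155.7] 89.09 [298.  69.]
[966.9 162.2] [ 11.1 154.8] 90.4 [240.  70.]
[ 967.1 -163. ] [  8.7 156.3] 88.97 [357.  68.]
[ 968.4 -326.5] [ 11.6 153.9] 88.86 [416.  67.]
[ 967.8 -489.8] [ 11.6 156.4] 88.76 [474.  66.]
[ 966.9 -654. ] [ 11.6 155.7] 88.66 [533.  65.]
[1109.1 -453.1] [32.1 49.8] 99.43 [458.  18.]
[1141.4 -164.3] [42. 57.] 82.92 [354.   9.]
blue
[340.6 746.3] [34.2 59.5] 3.24 [  6. 307.]
[448.6 748.3] [42.  56.1] 3.08 [  8. 263.]
[465.3 190.1] [ 7.2 52.4] 50.52 [229. 252.]
[522.2 147.6] [10.  56.4] 51.11 [245. 230.]
[544.1 336.4] [ 8.5 55.2] 80.53 [173. 223.]
orange
[397.9 745.8] [26.7 34.4] 3.18 [  4. 285.]
[ 475.1 -184.8] [ 96.6 164.3] 21.41 [373. 245.]
[ 551.2 -387.9] [101.6 166. ] 32.31 [449. 214.]
245 230 [521.5 147.1  39.5]
372 245 [ 475.3 -184.4   29.5]
372 215 [ 553.1 -185.2   45.8]
448 213 [ 557.3 -395.1    8.6]
244 229 [524.5 150.5  33.8]
294 154 [717.3  15.5  55.5]
361 147 [ 728.  -159.    75.5]
```

The calibration confirms that image right is the robot's right. The cover is therefore the one at (521,148), yaw about -39°, and the saver the one at (475,-185), yaw about 21°. Next I take close wrist views of both.

```bash
cat >> h.py <<'E'
def down(deg):
    a=np.radians(deg); return np.array([[-np.sin(a),np.cos(a),0],[np.cos(a),np.sin(a),0],[0,0,-1]]).T
E
python3 - <<'E'
from h import *
for flip in(0,180):
    for p,a in(([475,-185,175],21.4),([521,148,135],-39.3),([475,-185,80],21.4),([521,148,35],-39.3)):
        q=ctrl.solve_ik(p,down(a+flip)); print(flip,a,None if q is None else np.round(q,2))
flip=180 if ctrl.solve_ik([475,-185,175],down(21.4)) is None or ctrl.solve_ik([521,148,35],down(-39.3)) is None else 0
print("flip",flip)
for n,p,a in(("ws",[475,-185,200],21.4),("wc",[521,148,160],-39.3)):
    ctrl.move_ptp(p,down(a+flip)); ctrl.hold(.2); P=pose("wrist"); im,d=optics.grab_frame("wrist")
    np.savez("pics/"+n,im=im,d=d,R=P[1],t=P[2]); save(n,im)
print(sensors.read_state()["t"])
E
```

```text
0 21.4 [-0.54  0.15  1.78 -0.    1.21 -0.91]
0 -39.3 [ 0.12  0.27  1.74 -0.    1.14  0.8 ]
0 21.4 [-0.54  0.29  1.84 -0.    1.   -0.91]
0 -39.3 [ 0.12  0.42  1.78 -0.    0.94  0.8 ]
180 21.4 [-0.54  0.15  1.78 -0.    1.21  2.23]
180 -39.3 [ 0.12  0.27  1.74 -0.    1.14 -2.34]
180 21.4 [-0.54  0.29  1.84 -0.    1.    2.23]
180 -39.3 [ 0.12  0.42  1.78 -0.    0.94 -2.34]
flip 0
3.975
```

```bash
cd pics; python3 -c "
import cv2,numpy as np
cv2.imwrite('w.png',cv2.resize(np.vstack([cv2.imread('ws.png'),cv2.imread('wc.png')]),(480,600)))
cv2.imwrite('w2.png',np.hstack([cv2.imread(f)[:,120:520] for f in('ws.png','wc.png')]))"
```

```text
(no output)
```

View pics/w2.png

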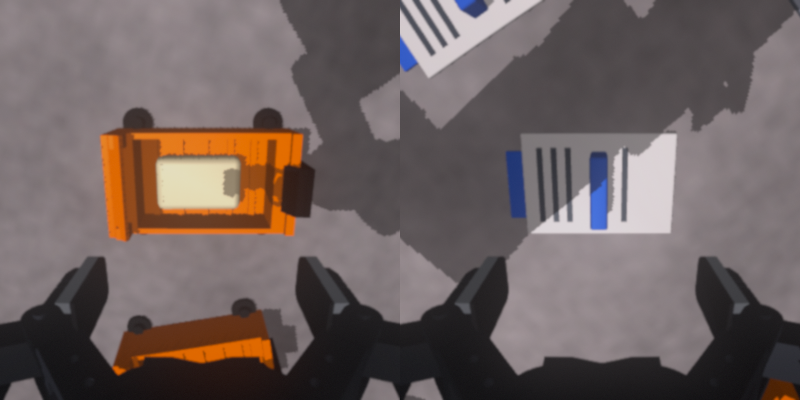

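Left half (saver): hood edge at column ~115, black catch at ~(298,190), soap in the middle. Right half (cover): lip at ~(515,185), ridge at ~(598,190), partly in shadow, so I'll use hue and depth.

```bash
cat > m.py <<'E'
from h import *
def ang(L): return round(np.degrees(np.arctan2(L[1],L[0])),2)
def fit(X):
    r=cv2.minAreaRect(X[:,:2].astype(np.float32)); b=cv2.boxPoints(r); e=[b[1]-b[0],b[2]-b[1]]; L=max(e,key=np.linalg.norm)
    return np.round(r[0],1),np.round(sorted(r[1]),1),round(ang(L)%180,2),len(X)
def load(n):
    f=np.load(f"pics/{n}.npz"); P=(optics.camera_params("wrist"),f["R"],f["t"]); return P,f["im"],f["d"],cloud(P,f["d"])
def big(m):
    n,l,s,_=cv2.connectedComponentsWithStats(m.astype(np.uint8)); return l==1+np.argmax(s[1:,4])
E
python3 - <<'E'
from m import *
P,im,d,C=load("wc"); h,s,v=cv2.split(cv2.cvtColor(im,cv2.COLOR_RGB2HSV)); Z=C[...,2]
near=np.hypot(C[...,0]-521,C[...,1]-148)<100
blue=(h>105)&(h<130)&(s>130)&near
print("table z",np.median(Z[250:280,260:380]),"plate z",np.percentile(Z[near&(s<60)&(v>180)],[10,50,90]))
rt=big(blue&(Z>28)); print("ridge depth",fit(C[rt]),np.median(Z[rt]), [x for x in rect(P,rt,33)])
lip=big(blue&(Z<12)); print("lip",fit(C[lip]),np.median(Z[lip]),rect(P,lip,4))
pl=big(near&(Z>3.0)); print("plate depth",fit(C[pl&~blue])) 
w=big(near&(s<25)&(v>np.where(v>0,95,0))); print("lit white",rect(P,w,5))
P,im,d,C=load("ws"); h,s,v=cv2.split(cv2.cvtColor(im,cv2.COLOR_RGB2HSV)); Z=C[...,2]
near=np.hypot(C[...,0]-475,C[...,1]+185)<115
o=(h>3)&(h<18)&(s>150)&near
a=np.radians(21.4); ex=np.array([np.cos(a),np.sin(a)]); ey=np.array([-ex[1],ex[0]])
L=np.dstack([(C[...,:2]-[475,-185])@ex,(C[...,:2]-[475,-185])@ey,Z])
hd=big(o&(Z>57)&(L[...,0]<-40)); print("hood",fit(C[hd]),np.median(Z[hd]),rect(P,hd,62))
bl=big(near&(v<60)&(Z>50)); print("catch",fit(C[bl]),np.percentile(L[bl],[1,50,99],axis=0).round(1).tolist())
for nm,y0 in(("rim+",1),("rim-",-1)):
    r=near&o&(Z>41)&(Z<49)&(L[...,1]*y0>25)&(abs(L[...,0])<55); print(nm,np.median(Z[r]),np.percentile(L[r][:,1],[1,5,50,95,99]).round(1),r.sum())
    X=C[r];  
    # outer edge line: per-x-bin extreme
    q=L[r]; bins=np.arange(-50,51,5); e=np.array([[b+2.5,(q[(q[:,0]>=b)&(q[:,0]<b+5)][:,1]*y0).max()*y0] for b in bins[:-1] if ((q[:,0]>=b)&(q[:,0]<b+5)).any()])
    if len(e)>4: print("  edge fit slope deg, y at 0:",np.degrees(np.polyfit(e[:,0],e[:,1],1)[0]).round(2),np.polyfit(e[:,0],e[:,1],1)[1].round(2))
print("all>40",fit(C[o&(Z>41)]))
E
```

```text
table z -1.1166918988848662 plate z [2.96048112 3.88584961 4.79699076]
ridge depth (array([536.5, 167.7]), array([ 11.9, 103. ]), np.float32(50.12), 1099) 31.804661795583115 [(array([522.5, 150.9]), array([11.9, 57.6]), np.float32(50.13), array([318., 192.]))]
lip (array([465.8, 195.9]), array([12.8, 58. ]), np.float32(51.3), 904) 2.7211740321548814 [(array([466.3, 196. ]), array([12.2, 57.4]), np.float32(50.88), array([236., 184.]))]
plate depth (array([542.1, 171.8]), array([ 89.5, 150.1]), np.float32(140.71), 40594)
lit white [(array([516.5, 127.4]), array([152.6, 183.1]), np.float32(149.43), array([333., 195.]))]
hood (array([ 411.2, -209. ]), array([11.5, 89.5]), np.float32(110.97), 1132) 59.30516220159516 [(array([ 412. , -207.8]), array([11.1, 88.7]), np.float32(110.88), array([239., 187.]))]
catch (array([ 463.6, -155.8]), array([ 89. , 148.4]), np.float32(21.46), 38091) [[-70.8, -9.7, 194.8], [-0.1, 10.3, 249.7], [70.8, 18.3, 267.3]]
rim+ 43.758802916212574 [41.2 41.3 43.7 46.  46.2] 909
  edge fit slope deg, y at 0: -0.1 46.1
rim- 43.858985065814736 [-44.3 -44.  -41.1 -38.9 -38.6] 816
  edge fit slope deg, y at 0: -0.12 -44.24
all>40 (array([ 470.7, -169.8]), array([120.4, 166.4]), np.float32(21.24), 7294)
```

```bash
python3 - <<'E'
from m import *
P,im,d,C=load("ws"); h,s,v=cv2.split(cv2.cvtColor(im,cv2.COLOR_RGB2HSV)); Z=C[...,2]
a=np.radians(21.3); ex=np.array([np.cos(a),np.sin(a)]); ey=np.array([-ex[1],ex[0]])
L=np.dstack([(C[...,:2]-[475,-185])@ex,(C[...,:2]-[475,-185])@ey,Z])
for row in (165,185,205):
    print("row",row); 
    for u in list(range(218,256))+list(range(375,440)):
        if abs(L[row,u,0])<110: print(u,L[row,u].round(1).tolist(),im[row,u].tolist(),end=" | ")
    print()
E
python3 - <<'E'
import cv2
im=cv2.imread('pics/ws.png')[110:260,210:450]
cv2.imwrite('pics/wsz.png',cv2.resize(im,None,fx=3.3,fy=3.3,interpolation=cv2.INTER_CUBIC))
E
```

```text
row 165
218 [-101.8, 9.5, 0.5] [142, 128, 130] | 219 [-101.5, 9.1, -1.4] [142, 128, 130] | 220 [-99.9, 9.5, 0.3] [143, 127, 129] | 221 [-99.2, 9.3, -0.5] [154, 124, 120] | 222 [-98.4, 9.1, -1.4] [179, 118, 96] | 223 [-80.6, 20.7, 53.5] [199, 110, 60] | 224 [-80.2, 20.4, 52.2] [212, 111, 34] | 225 [-78.7, 20.9, 54.5] [224, 120, 31] | 226 [-77.7, 20.9, 54.9] [229, 124, 30] | 227 [-77.0, 20.9, 54.7] [228, 122, 26] | 228 [-76.3, 20.8, 54.3] [227, 118, 23] | 229 [-75.7, 20.6, 53.3] [224, 111, 16] | 230 [-74.1, 21.2, 56.1] [222, 107, 9] | 231 [-73.7, 20.8, 54.5] [222, 105, 6] | 232 [-72.1, 21.4, 57.4] [221, 104, 1] | 233 [-71.3, 21.4, 57.2] [222, 105, 5] | 234 [-70.3, 21.6, 58.1] [222, 104, 3] | 235 [-69.7, 21.4, 57.1] [222, 105, 3] | 236 [-68.9, 21.4, 57.2] [221, 105, 2] | 237 [-67.3, 22.0, 60.1] [221, 105, 0] | 238 [-66.6, 21.9, 59.7] [219, 102, 0] | 239 [-65.1, 22.5, 62.4] [205, 96, 5] | 240 [-64.9, 22.0, 60.2] [173, 82, 19] | 241 [-64.1, 22.0, 60.1] [138, 68, 24] | 242 [-63.5, 21.9, 59.4] [128, 64, 29] | 243 [-63.3, 21.3, 57.0] [132, 67, 27] | 244 [-65.4, 18.7, 44.6] [139, 71, 27] | 24
[... 9524 characters left out ...]
 [51, 32, 27] | 413 [75.0, -10.3, 64.2] [50, 32, 27] | 414 [75.4, -9.7, 65.8] [50, 32, 28] | 415 [75.9, -9.4, 66.8] [50, 33, 29] | 416 [76.5, -9.2, 67.4] [51, 34, 31] | 417 [77.2, -9.0, 68.0] [52, 36, 33] | 418 [78.1, -9.2, 67.5] [51, 36, 32] | 419 [78.6, -8.8, 68.6] [50, 35, 31] | 420 [79.4, -8.8, 68.5] [51, 35, 32] | 421 [80.3, -8.9, 68.4] [51, 36, 33] | 422 [81.3, -9.0, 68.0] [50, 35, 33] | 423 [81.9, -8.8, 68.5] [50, 35, 32] | 424 [82.9, -9.1, 67.9] [50, 34, 31] | 425 [83.5, -8.9, 68.4] [49, 35, 32] | 426 [84.3, -8.8, 68.6] [48, 34, 31] | 427 [85.2, -8.9, 68.3] [49, 35, 33] | 428 [85.8, -8.7, 69.0] [48, 34, 33] | 429 [86.8, -8.8, 68.5] [49, 37, 35] | 430 [87.6, -8.8, 68.5] [64, 53, 53] |
```

View pics/wsz.png

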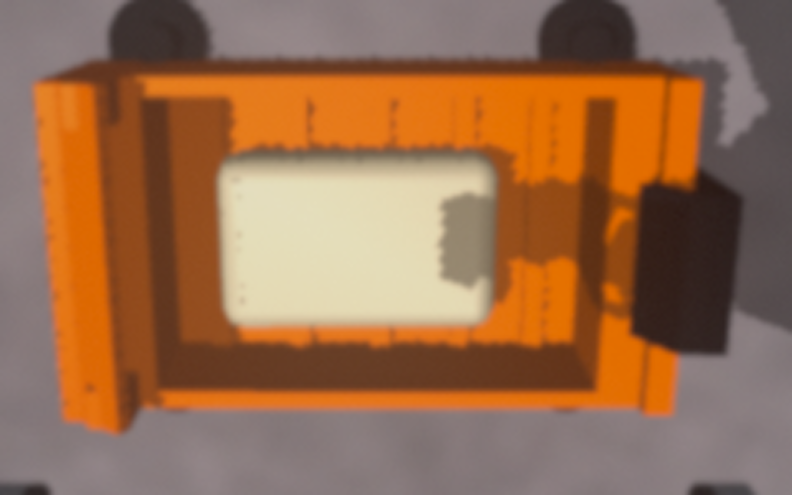

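Profiles: hood mouth at x≈-63.3, catch nose at 67.7 and ramp top at 76 in the trial frame, so the saver origin is ≈(481.6,-181.3), yaw 21.3°. The cover ridge is at (522.5,150.9), yaw -39.3°. Now I grasp, lift a little and check the hold.

```bash
python3 - <<'E'
from m import *
R=down(-39.3); c=[522.5,150.9]
ctrl.gripper_to(50); ctrl.move_ptp(c+[90],R)
print("touch",ctrl.move_l(c+[35],vel=80,threshold=8)); print(ctrl.gripper_to(0,force=60))
s=sensors.read_state(); print(s["grip_width"],s["eef_pos"],s["force"].round(1) if hasattr(s["force"],"round") else s["force"])
ctrl.move_l(c+[140],vel=120); ctrl.hold(.2)
s=sensors.read_state();P=pose("wrist"); im,d=optics.grab_frame("wrist"); np.savez("pics/wh",im=im,d=d,R=P[1],t=P[2]); save("wh",im)
C=cloud(P,d); T=(C-s["eef_pos"])@np.array(s["eef_rot"])  # tool coords
h,sa,v=cv2.split(cv2.cvtColor(im,cv2.COLOR_RGB2HSV)); b=(h>105)&(h<130)&(sa>130)&(T[...,2]<60)&(T[...,2]>-20)
n,l,st,_=cv2.connectedComponentsWithStats(b.astype(np.uint8))
for i in range(1,n):
    if st[i,4]>60: X=T[l==i]; print(st[i],np.percentile(X,[3,50,97],axis=0).round(1).tolist())
w=(sa<40)&(v>60)&(T[...,2]>15)&(T[...,2]<60); X=T[w]; 
print("plate",w.sum(),np.percentile(X,[1,50,99],axis=0).round(1).tolist()); A=np.c_[X[:,:2],np.ones(len(X))]; print("plane",np.linalg.lstsq(A,X[:,2],rcond=None)[0])
print(s["t"],s["force"],s["grip_width"])
E
```

```text
touch False
False
12.812403304095712 [523.21818073 150.98952636  35.7629539 ] [ 0.4 -0.2  3. ]
[ 162  201   39  105 2491] [[-28.6, -77.2, 31.9], [1.6, -71.2, 32.9], [26.9, -65.3, 34.1]]
[ 305  206   34  138 4283] [[-27.8, -5.7, 2.7], [5.5, 0.4, 4.0], [28.3, 6.9, 19.5]]
plate 26324 [[-22.9, -62.7, 30.1], [19.2, 4.6, 31.9], [43.3, 64.1, 34.9]]
plane [ 8.19516113e-03 -3.37598107e-04  3.16823844e+01]
7.2833 [ 0.24498444  0.11180941 -1.01796241] 12.648246964445116
```

View pics/wh.png

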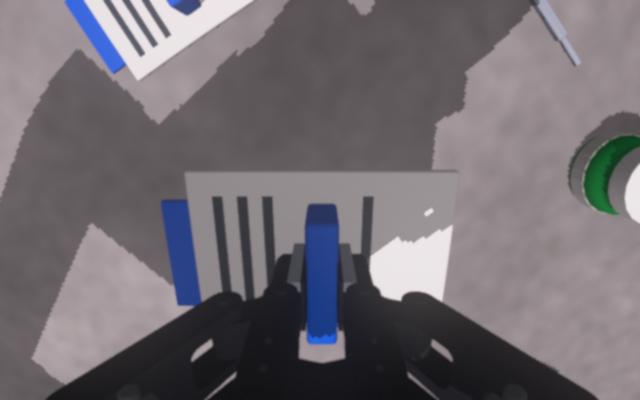

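The hold is good. In the tool frame the ridge is centred within 0.6 mm, the lip centre is at -71.2, and the plate is flat. The picture shows the ridge at (321,270) between the pads and the lip at (180,250). I carry it over, pitch the back 12° high, lower to the mouth and check.

```bash
cat > s.py <<'E'
from m import *
O=np.array([480.9,-181.3,0]); YAW=21.3; H=35.8
a=np.radians(YAW); Rs=np.array([[np.cos(a),-np.sin(a),0],[np.sin(a),np.cos(a),0],[0,0,1]])
def tcp(lp,th):
    "TCP pose holding the cover, from the lip's lower front end in the saver's frame and the back-high pitch"
    t=np.radians(th); Rc=Rs@np.array([[np.cos(t),0,-np.sin(t)],[0,1,0],[np.sin(t),0,np.cos(t)]])
    return O+Rs@np.array(lp,float)+Rc@[79,0,H], np.c_[Rc[:,1],Rc[:,0],-Rc[:,2]]
def lipnow(th):
    s=sensors.read_state(); Rc=np.c_[s["eef_rot"][:,1],s["eef_rot"][:,0],-s["eef_rot"][:,2]]
    return (Rs.T@(s["eef_pos"]-Rc@[79,0,H]-O)).round(2),np.degrees(np.arcsin(Rc[2,0])).round(2),(Rs.T@s["force"]).round(1),s["wrist_torque"],round(s["t"],2),s["grip_width"]
def shot(n):
    P=pose("wrist"); im,d=optics.grab_frame("wrist"); np.savez("pics/"+n,im=im,d=d,R=P[1],t=P[2]); save(n,im)
    C=cloud(P,d); return im,(C-O)@Rs   # saver coordinates
E
python3 - <<'E'
from s import *
ctrl.move_ptp(*tcp([-50,0,100],12)); ctrl.move_l(*tcp([-50,0,50],12),vel=100); ctrl.hold(.2); print(lipnow(12))
im,L=shot("pre")
h,sa,v=cv2.split(cv2.cvtColor(im,cv2.COLOR_RGB2HSV)); 
b=big((h>105)&(h<130)&(sa>130)&(L[...,0]<-20)&(L[...,2]<80)); print("lip",np.percentile(L[b],[2,50,98],axis=0).round(1).tolist())
o=(h>3)&(h<18)&(sa>150)&(L[...,2]>57)&(L[...,2]<66)&(L[...,0]<-60); print("hood",o.sum(),np.percentile(L[o],[1,50,99],axis=0).round(1).tolist())
im2,_=optics.grab_frame("scene"); save("sc2",im2)
cv2.imwrite("pics/pre2.png",cv2.cvtColor(np.vstack([cv2.resize(im[80:340],(640,260)),cv2.resize(im2[100:240,200:440],(514,300))[:, :514] if 0 else cv2.resize(im2[80:240,180:436],(640,340))[:, :]]),cv2.COLOR_RGB2BGR)[:600])
E
```

```text
(array([-49.46,  -0.73,  50.89]), np.float64(12.07), array([ 0.2, -0.4, -1.5]), array([-0.02650273,  0.10864102, -0.00975415]), 9.82, 12.897246121251548)
lip [[-49.0, -30.7, 53.3], [-43.0, -0.2, 55.3], [-37.0, 26.1, 57.2]]
hood 3263 [[-80.1, -43.9, 57.1], [-72.9, 6.6, 59.3], [-69.4, 44.4, 62.1]]
```

View pics/pre2.png

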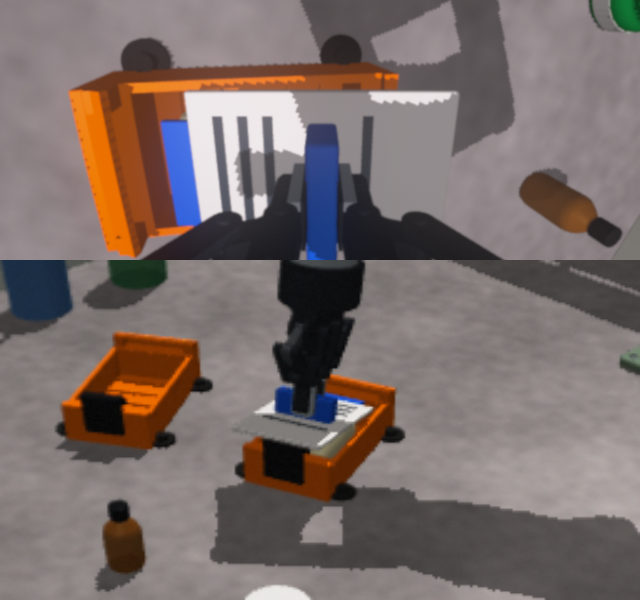

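Wrist view: the lip at (180,170) faces the hood and sits about 2 mm toward -y of its centre. The scene view shows the back edge clear above the catch. I shift by 1.7 mm and insert.

```bash
python3 - <<'E'
from s import *
Y=1.8
ctrl.move_l(*tcp([-62,Y,48],12),vel=60); print(lipnow(12))
print(ctrl.move_l(*tcp([-79.5,Y,46.3],12),vel=30,threshold=6)); print(lipnow(12))
im,L=shot("ins")
h,sa,v=cv2.split(cv2.cvtColor(im,cv2.COLOR_RGB2HSV))
b=big((h>105)&(h<130)&(sa>130)&(L[...,0]<-40)&(L[...,2]<80)); print("lip visible",b.sum(),np.percentile(L[b],[2,50,98],axis=0).round(1).tolist())
o=(h>3)&(h<18)&(sa>150)&(L[...,2]>57)&(L[...,2]<66)&(L[...,0]<-60); print("hood",np.percentile(L[o],[1,50,99],axis=0).round(1).tolist())
E
```

```text
(array([-62.64,   2.14,  47.79]), np.float64(11.98), array([ 0.4,  0.3, -0.9]), array([-0.06457165,  0.13304095,  0.00752245]), 10.28, 12.8227131470157)
False
(array([-79.49,   1.68,  46.38]), np.float64(12.01), array([-0.4,  0.4, -0.2]), array([-0.05620422,  0.13665595,  0.03052337]), 11.02, 12.99056054336974)
lip visible 74 [[-70.0, -28.9, 50.9], [-68.2, -24.6, 51.8], [-67.0, -19.7, 52.8]]
hood [[-80.2, -28.5, 57.0], [-74.0, 14.8, 59.4], [-69.8, 44.2, 61.9]]
```

View pics/ins.png

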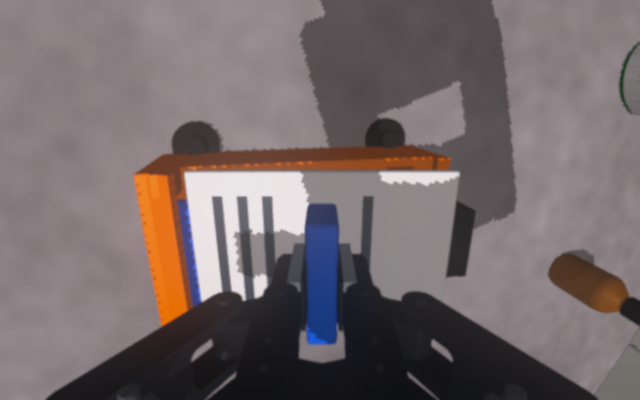

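The lip is under the hood: only a blue sliver shows at (183,240), with no contact force. Now I pivot down about the lip to the catch ramp, release, and check.

```bash
python3 - <<'E'
from s import *
for th,z in((10,46),(8,45.6),(6.5,45.4)):
    r=ctrl.move_l(*tcp([-79,1.8,z],th),vel=30,threshold=8); print(r,*lipnow(th)[:3])
    if r: break
ctrl.hold(.2); print(*lipnow(0))
ctrl.gripper_to(45); print(*lipnow(0))
s=sensors.read_state(); up=np.array(s["eef_pos"])-60*np.array(s["eef_rot"])[:,2]
ctrl.move_l(up,vel=150)
back=O+Rs@[-5,0,190]; ctrl.move_ptp(back,down(YAW)); ctrl.hold(.2)
im,L=shot("rel"); h,sa,v=cv2.split(cv2.cvtColor(im,cv2.COLOR_RGB2HSV))
w=big((sa<40)&(v>60)&(L[...,2]>35)&(L[...,2]<85)&(abs(L[...,0])<80)&(abs(L[...,1])<60)); X=L[w]
print("plate",np.percentile(X,[1,50,99],axis=0).round(1).tolist(),"tilt deg",np.degrees(np.arctan(np.linalg.lstsq(np.c_[X[:,:2],np.ones(len(X))],X[:,2],rcond=None)[0][:2])).round(2),fit(X))
r=big((h>105)&(h<130)&(sa>130)&(L[...,2]>68)&(abs(L[...,0])<30)); print("ridge",np.percentile(L[r],[2,50,98],axis=0).round(1).tolist()); print(lipnow(0)[4])
E
```

```text
False [-78.48   1.73  46.01] 10.04 [ 0.5  0.1 -1.9]
False [-78.68   1.86  45.53] 8.05 [ 0.2  0.2 -1. ]
False [-78.92   1.84  45.33] 6.54 [ 0.7  0.6 -0.7]
[-79.16   1.83  45.42] 6.52 [-0.9 -0.3 -0.8] [ 0.00572038  0.0546709  -0.02397761] 12.04 12.783262842849613
[-78.93   1.68  45.51] 6.51 [ 0.6  0.8 -0.7] [ 0.05044147  0.06381462 -0.0064189 ] 12.45 45.00304366396663
plate [[-65.3, -44.1, 49.7], [6.5, 4.6, 57.0], [62.1, 43.8, 63.0]] tilt deg [ 5.41 -0.12] (array([ 0. , -0.6]), array([ 90.2, 134.8]), np.float32(179.93), 15711)
ridge [[-10.2, -27.7, 82.7], [-4.5, 1.9, 84.3], [1.7, 28.6, 85.9]]
13.53
```

View pics/rel.png

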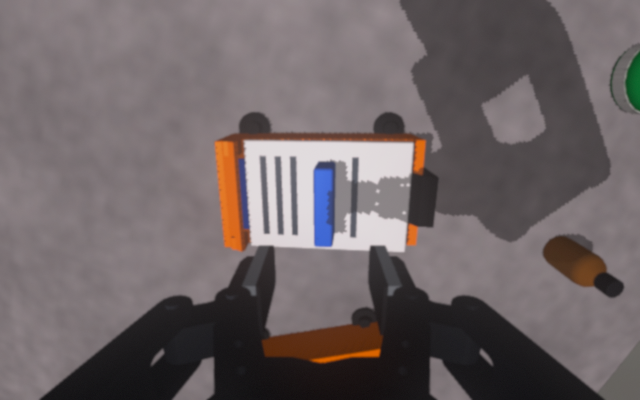

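The cover rests hooked on the ramp at 5.4°, square in yaw (179.9°), with its edges at (247..412, 140..248) in the picture. I press it down with closed fingers between ridge and catch.

```bash
python3 - <<'E'
from s import *
ctrl.gripper_to(0); p=lambda z: O+Rs@[38,0.5,z+25]
ctrl.move_l(p(85),rot=down(YAW),vel=150); ctrl.move_l(p(66),vel=80); ctrl.hold(.2)
r=ctrl.move_l(p(47),vel=20,threshold=22); s=sensors.read_state(); print(r,"tip z",(s["eef_pos"][2]-25).round(2),(Rs.T@s["force"]).round(1))
ctrl.move_l(p(90),vel=120); ctrl.move_l(O+Rs@[-5,0,190],vel=200); ctrl.gripper_to(85); ctrl.hold(.2)
im,L=shot("end"); h,sa,v=cv2.split(cv2.cvtColor(im,cv2.COLOR_RGB2HSV))
w=big((sa<40)&(v>60)&(L[...,2]>35)&(L[...,2]<85)&(abs(L[...,0])<80)&(abs(L[...,1])<60)); X=L[w]
print("plate",np.percentile(X,[1,50,99],axis=0).round(1).tolist(),"tilt deg",np.degrees(np.arctan(np.linalg.lstsq(np.c_[X[:,:2],np.ones(len(X))],X[:,2],rcond=None)[0][:2])).round(2),fit(X))
r=big((h>105)&(h<130)&(sa>130)&(L[...,2]>68)&(abs(L[...,0])<30)); print("ridge",np.percentile(L[r],[2,50,98],axis=0).round(1).tolist())
im2,_=optics.grab_frame("scene"); print(sensors.read_state()["t"])
save("end2",np.vstack([cv2.resize(im[100:270,190:460],(640,300)),cv2.resize(im2[80:240,180:436],(640,300))]))
E
```

```text
True tip z 50.09 [-0.7  0.1  3.7]
plate [[-65.0, -44.3, 47.4], [-4.2, 4.2, 49.0], [61.5, 43.9, 50.7]] tilt deg [ 0.07 -0.09] (array([-1.7, -0.6]), array([ 89.9, 130.3]), np.float32(0.06), 14900)
ridge [[-7.1, -27.2, 75.4], [-1.3, 2.5, 77.0], [4.3, 28.4, 78.3]]
18.35
```

View pics/end2.png

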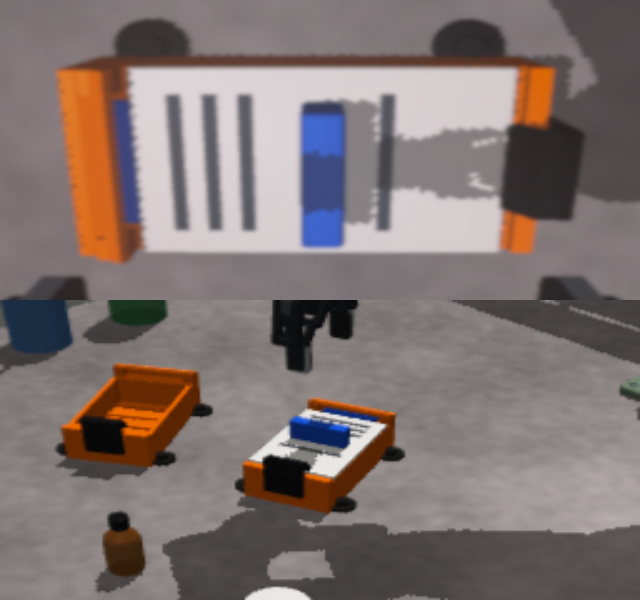

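The cover lies flat (0.07° tilt, 0.06° yaw) with its back edge under the black catch, at (505,170) in the top half of the picture, and the lip is under the hood. I'm handing it in.

```bash
python3 - <<'E'
from s import *
im,_=optics.grab_frame("top"); P=pose("top"); m=masks(im)
f=np.load("pics/top.npz")["im"].astype(int); df=np.abs(im.astype(int)-f).max(2)>60
print("changed px near pusher, jar, vial:",df[145:165,210:265].sum(),df[140:170,280:308].sum(),df[135:158,350:370].sum())
ctrl.finish_job()
E
```

```text
changed px near pusher, jar, vial: 0 0 0
the job is handed in; nothing more can be done
```

The orange soap saver is closed and the job is handed in; the clock read 18.35 s just before the hand-in. I took the right-hand cover and hooked its blue lip under the hood of the left-hand saver. I then pivoted it onto the catch, let go, and pressed it down with closed fingers until it snapped in; the press was set to stop at a 22 N change in force.

**Fit:** The last wrist view shows the plate top at about z = 49 mm, where the camera reads about 1 mm low. Tilt is 0.07° and yaw 0.06°. The plate reads about 1.5 mm toward the hood, inside the 2 mm play. In the pictures the back edge is under the black catch and the lip is under the hood.

**Surroundings:** The gripper was clear of the saver. The top view showed no changed pixels around the vial, jar or cuticle pusher.

**Disagreements:**
- The top and wrist cameras differed by about 3 mm on the cover's position. I went with the wrist camera.
- Before insertion the lip measured about 2 mm off-centre. I corrected it by moving 1.8 mm sideways.

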